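# Clear the metal offcuts from the inspection plate

### The job

Push the three metal offcuts (aluminium block, brass slug, copper step piece) off the grey stone plate into the red scrap bin beside it; slide them over the edge, do not pick them up. Leave the finished dark flanged bush standing where it is on the plate, and do not disturb the brush or the black mug.

Things in the scene. Friction and masses are not known exactly. Their poses are not given: they have to be found in the camera images.
- plate: Fixed light-grey stone inspection plate: 290 (its x) by 220 (its y) by 70 mm high, flat top without lips. Origin at the centre of its underside on the table; z up. Its two 290 mm sides (at y = +110 and -110) each have a bin against them.
- scrap_bin: Fixed red open bin against one 290 mm side of the plate, either the +y or the -y one: outside 290 (its x) by 160 (its y) by 55 mm high, walls and floor 4 mm, 2 mm gap to the plate, so its rim is 15 mm below the plate's top. Empty. Origin at the centre of its underside, axes parallel to the plate's.
- good_crate: Fixed green open crate of the same size against the other 290 mm side of the plate, holding four finished bushes fixed in it; no offcut belongs here. Origin at the centre of its underside.
- block_mid (a point): Centre of the aluminium offcut, a silvery block of 40 (x) by 30 (y) by 22 mm (z), 70 g or so, loose on the plate at any yaw.
- slug_mid (a point): Centre of the brass offcut, a yellow round slug standing on its flat face, diameter 36, height 22 mm (z), 150 g or so, loose on the plate.
- step_mid (a point): Centre (11 mm above its underside) of the copper offcut, a reddish stepped piece 34 (x) by 30 (y) mm, 10 mm thick, 22 mm high over the 16 mm wide half towards its -x; 120 g or so, loose on the plate at any yaw.
- bush: Finished part to be left alone: dark steel flanged bush standing on its flange on the plate, flange diameter 36 by 8 mm, body diameter 24, 36 mm high in all. Origin at the centre of its underside. It and the three offcuts stand one to a lane, in any order, in four lanes 66 mm apart along the plate's x, within 60 mm of its middle along y.
- brush: Loose bench brush lying on the table to the robot's left, about 0.2 m long along its x; bystander.
- mug: Loose black travel mug standing on the table to the robot's right, diameter 80, height 165 mm; bystander. Origin at the centre of its underside.

How it is judged:
At the end, for the whole second after the job is handed in: All three offcuts lie still inside the red scrap bin (their centres within its outline and less than 50 mm above its underside), and the dark bush stands upright (within 0.2 rad) at rest on the plate, less than 15 mm from where it began (x of block_mid in the frame of scrap_bin between -0.145 and 0.145 m and y of block_mid in the frame of scrap_bin between -0.08 and 0.08 m and z of each of block_mid, slug_mid, step_mid in the frame of scrap_bin below 0.05 m and linear speed of each of block, slug, step, bush below 0.03 m/s and x of slug_mid in the frame of scrap_bin between -0.145 and 0.145 m and y of slug_mid in the frame of scrap_bin between -0.08 and 0.08 m and x of step_mid in the frame of scrap_bin between -0.145 and 0.145 m and y of step_mid in the frame of scrap_bin between -0.08 and 0.08 m and distance of bush from where it was at the start of the episode below 0.015 m and angle between bush's own z axis and vertical below 0.2 rad); the robot touches nothing.
It fails at once if an offcut was picked up (its centre more than 50 mm above the plate's top) (height (world z) of any of block_mid, slug_mid, step_mid above 0.12 m).
It fails at once if the bush was moved by more than 15 mm or tipped by more than 0.3 rad (distance of bush from where it was at the start of the episode above 0.015 m or angle between bush's own z axis and vertical above 0.3 rad).
It fails at once if the brush was moved by more than 20 mm (distance of brush from where it was at the start of the episode above 0.02 m).
It fails at once if the mug was moved by more than 20 mm (distance of mug from where it was at the start of the episode above 0.02 m).
It also fails if it takes over 48 s, if anything falls off the work surface, if the arm or the gripper's body presses on something with over 40 N, if the wrist force passes 120 N, or if a joint passes its speed limit or range.

### The arm

A 6-joint arm with a two-finger parallel gripper is mounted at the origin on the work surface. World frame = base frame: x ahead of the robot, y to its left, z up, the work surface at z = 0. Lengths are in m, angles in rad, forces in N, time in s.
With the tool pointing down it reaches from about 0.275 to 0.75 m from the base axis. Payload 10.2 kg.
Tool frame: the origin (TCP) lies midway between the tips of the shut fingers; the grasp point (between the pads) lies 19 mm behind it; z points along the fingers, y is the line along which they close (so a half turn about z gives the same grasp; the last joint's range is limited). The gripper opens to 88 mm and grips with 3 to 60 N. Pads are 18 mm wide; open, the fingers measure 123 mm over their backs; the gripper's body (75 mm by 187 mm) begins 45 mm behind the grasp point.
Start: joints at [-1.515, 0.313, 1.498, -0, 1.331, -0.223], TCP at [0.144, -0.505, 0.239] pointing down, gripper open.
Joint ranges: [-2.94, 2.94], [-0.97, 2.17], [0.19, 2.56], [-1.23, 4.37], [0.02, 3.11], [-2.88, 2.88]. Speed limits (rad/s): [2.39, 2.39, 3.01, 3.14, 3.14, 3.14].

### API

Orientations are given as a unit quaternion [w, x, y, z].
In Python, from plant import ctrl gives the robot as it stands.
- The arm moves only by the tool apply_moves, never from a script. Its argument "deltas" is a list of rows, each an object of numbers: "gripper": the closure, from -1 (fully open) to 1 (shut); "x", "y", "z": the shift along the tool's x, y, z in mm; "roll": the turn about the tool's z in degrees. In form: [{"gripper": .., "x": .., "y": .., "z": .., "roll": ..}, ...]. A call has 1 to 20 rows; each row shifts and turns the commanded pose from where the row before left it, along the tool's axes as they then stand; what a row does not reach is not made up. A row lasts 1/12 s, in which the tool goes at most 41.7 mm and 7.16 degrees, less where a joint would pass 70% of its speed; a pose out of reach is approached as far as the arm can. A call with a gripper value outside its range is refused whole. The fingers move at their own pace and stop on an object; the grip force is fixed at half the most. Time passes only in rows, so rows that do not move let the fingers close. It gives the time, the measured TCP pose, the force, the opening and the grip force at its end, in the units of the state.
- ctrl.observe(): the state, without advancing time (a new reading comes with each control period).
- ctrl.snapshot(name): name is "scene" or "side" or "wrist"; returns a dict with "color" (400x640x3 uint8, blue, green, red), "mtx" (3x3 intrinsics, pixels), "k1" (the pictures are not rectified: a ray, as slopes to the right and down, at radius r is drawn at 1 + k1 r^2 times it, then the intrinsics apply), "rvec" (rotation vector, rad) and "tvec" (3), from world to camera coordinates, as OpenCV has them; the wrist camera has in their place "tool_from_camera" (4x4, takes a point from camera to tool coordinates, whose origin is the TCP and whose axes are the flange's). Camera axes: x right, y down, z forward; pixel columns grow to the right and rows downward; lengths in m; the calibration is good to about 2 mm. A picture is of the moment at which its call begins: read the wrist's pose just before it. There is no depth.
- ctrl.close_job(): hands the job in; it is judged then, once.
The state is a dict: "time_s": time; "q": joint angles; "qd": joint speeds; "tau": joint torques, N m; "tcp_pos": TCP position; "orientation": TCP orientation; "wrist_force": force on the tool from outside, world axes, zero at the start; "wrist_torque": the same for the moment, N m; "grip_width": opening from 0.0 (shut) to 1.0 (fully open); "grip_force": force on a finger pad.
Only numpy, scipy, OpenCV 4.12 (cv2) and the standard library are available. Lean on these libraries where they do the work, as an engineer would, in place of code of your own. Each camera call takes 0.05 s, during which the arm holds its last target. There are 200 camera calls.

## Working session

There is one attempt and no reset: what is moved stays moved. The work goes in short steps, Python scripts to look and compute and a tool call to move; the robot and the scene stay as the last step left them, time stands still between calls to the robot, and variables do not carry over. Pictures are saved under pics/ and viewed, at most 12 in all, crops included, and the job is handed in when it is done.

Besides the shell and the picture viewer there is one more tool, called after "Request:" by a JSON object that holds its "method" and its "body", one argument or row to a line. apply_moves: Moves the arm, as the interface text tells. Its arguments: {"type":"object","properties":{"deltas":{"type":"array","items":{"type":"object","properties":{"gripper":{"type":"number"},"x":{"type":"number"},"y":{"type":"number"},"z":{"type":"number"},"roll":{"type":"number"}}}}},"required":["deltas"]}

```bash
ls; mkdir -p pics
cat > h.py <<'E'
import numpy as np, cv2
from plant import ctrl
def load(n):
    s=ctrl.snapshot(n); np.savez(f'{n}.npz',**s); return s
def ray(s,uv):
    K=s['mtx'];k1=float(s['k1'])
    d=np.array([(uv[0]-K[0,2])/K[0,0],(uv[1]-K[1,2])/K[1,1]]);u=d.copy()
    for _ in range(30): u=d/(1+k1*(u@u))
    R=cv2.Rodrigues(np.array(s['rvec'],float))[0];t=np.array(s['tvec'],float).ravel()
    return -R.T@t, R.T@np.array([u[0],u[1],1])
def onz(s,uv,z):
    o,d=ray(s,uv); return o+d*(z-o[2])/d[2]
E
python3 - <<'E'
from h import *
print(ctrl.observe())
for n in('scene','side'):
    s=load(n); cv2.imwrite(f'pics/{n}0.png',s['color']); print(n,ray(s,(320,200)))
E
```

```text
pics
{'time_s': 0.0, 'q': array([-1.51539164e+00,  3.13459355e-01,  1.49845261e+00,  2.35983874e-05,
        1.33099237e+00, -2.23408513e-01]), 'qd': array([-0.00144435,  0.00029303,  0.0014418 ,  0.00018527, -0.00108505,
       -0.00021332]), 'tau': array([-2.18992282e-03, -4.02215624e+01, -2.52268714e+01,  6.93434430e-02,
        3.52655794e-02, -1.02086437e-04]), 'tcp_pos': array([ 0.14446323, -0.50447301,  0.23815044]), 'orientation': array([-6.52566673e-04,  9.90298804e-01,  1.38952684e-01,  6.64464141e-05]), 'wrist_force': array([-0.05788565, -0.31911255,  0.76623851]), 'wrist_torque': array([-0.04703449,  0.02646571, -0.00243962]), 'grip_force': 0.0, 'grip_width': 0.9985356961860635}
scene (array([ 1.20226413, -0.75010411,  1.1809212 ]), array([-0.45166148,  0.51703262, -0.72718147]))
side (array([0.13263269, 0.70996084, 0.90393801]), array([ 0.35783447, -0.59996804, -0.71599941]))
```

View pics/scene0.png

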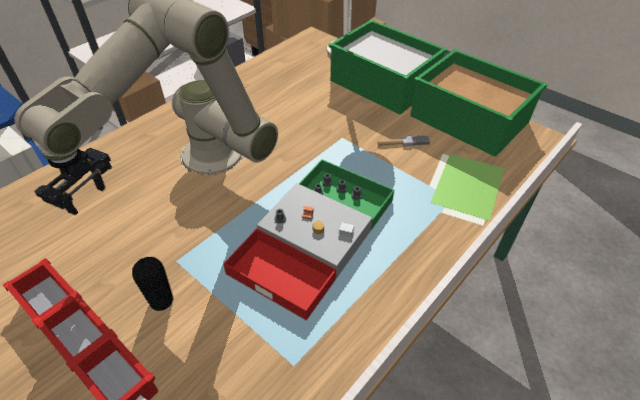

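View pics/side0.png

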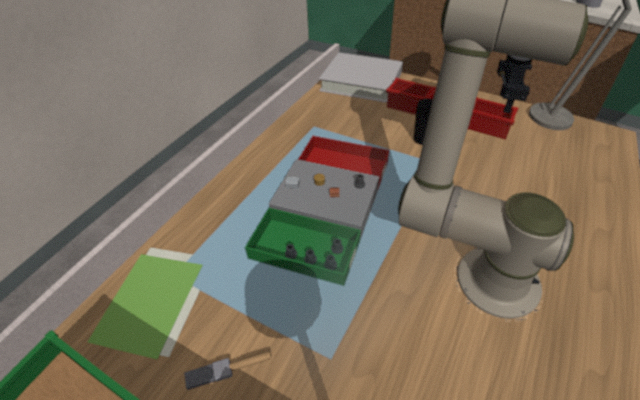

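The scene view shows the red bin on the robot's right (-y) at px (280,275). The plate is at (315,225), with the bush at (280,215), copper at (308,212), brass at (318,228) and aluminium at (347,231). I'll measure these next.

Run:
```python
from h import *
for n,box in(('scene',(225,155,400,320)),('side',(240,130,400,290))):
    s=dict(np.load(f'{n}.npz')); im=s['color']; x0,y0,x1,y1=box
    hsv=cv2.cvtColor(im,cv2.COLOR_BGR2HSV); H,S,V=cv2.split(hsv)
    roi=np.zeros(H.shape,np.uint8); roi[y0:y1,x0:x1]=1
    g=((S<30)&(V>90)&(roi>0)).astype(np.uint8)
    g=cv2.morphologyEx(g,cv2.MORPH_CLOSE,np.ones((3,3)))
    c=max(cv2.findContours(g,cv2.RETR_EXTERNAL,cv2.CHAIN_APPROX_NONE)[0],key=cv2.contourArea)
    hull=cv2.convexHull(c); q=cv2.approxPolyDP(hull,6,True)[:,0]
    print(n,'plate px',q.tolist(), [onz(s,p,.07)[:2].round(3).tolist() for p in q])
    inside=np.zeros_like(roi); cv2.fillConvexPoly(inside,hull,1)
    for nm,m in(('orange',(S>90)&(H<14)),('yellow',(S>90)&(H>=14)&(H<35)),('dark',(V<75)),('bright',(S<30)&(V>200))):
        k,l,st,ce=cv2.connectedComponentsWithStats((m&(inside>0)).astype(np.uint8))
        for i in range(1,k):
            if st[i,4]>15: print(nm,st[i].tolist(),ce[i].round(1),onz(s,ce[i],.081)[:2].round(3))
    cv2.imwrite(f'pics/{n}1.png',cv2.resize(im[y0:y1,x0:x1],None,fx=3.5,fy=3.5,interpolation=cv2.INTER_CUBIC))
```

```text
scene plate px [[371, 219], [335, 265], [257, 227], [246, 209], [318, 155], [345, 155]] [[0.686, 0.085], [0.715, -0.124], [0.443, -0.176], [0.362, -0.147], [0.361, 0.201], [0.432, 0.265]]
orange [302, 206, 11, 13, 106] [307.5 212.2] [ 0.525 -0.034]
yellow [313, 221, 11, 13, 115] [318.1 227.1] [ 0.59  -0.057]
dark [301, 161, 57, 26, 423] [328.8 173.4] [0.459 0.145]
dark [323, 174, 9, 12, 75] [327.  180.6] [0.477 0.114]
dark [337, 180, 10, 13, 76] [341.5 187.2] [0.533 0.123]
dark [315, 188, 7, 5, 24] [318.1 189.8] [0.484 0.062]
dark [352, 190, 10, 10, 68] [356.2 194.5] [0.591 0.129]
dark [276, 213, 9, 10, 68] [279.7 218.2] [ 0.477 -0.11 ]
bright [265, 155, 81, 58, 953] [309.2 183.3] [0.442 0.065]
bright [332, 200, 8, 10, 24] [336.1 204.3] [0.57  0.052]
bright [339, 222, 15, 10, 99] [346.2 226.4] [0.652 0.002]
side plate px [[378, 178], [362, 232], [269, 205], [298, 157]] [[0.432, -0.16], [0.384, 0.067], [0.676, 0.099], [0.715, -0.134]]
orange [299, 157, 44, 12, 75] [319.2 162.5] [ 0.63 -0.13]
orange [330, 188, 9, 9, 78] [334.1 191.9] [ 0.522 -0.029]
yellow [314, 174, 11, 11, 101] [319. 179.] [ 0.591 -0.059]
dark [355, 175, 9, 13, 99] [358.9 181.3] [ 0.475 -0.107]
dark [371, 190, 5, 14, 17] [373.2 197. ] [ 0.408 -0.064]
```

View pics/scene1.png

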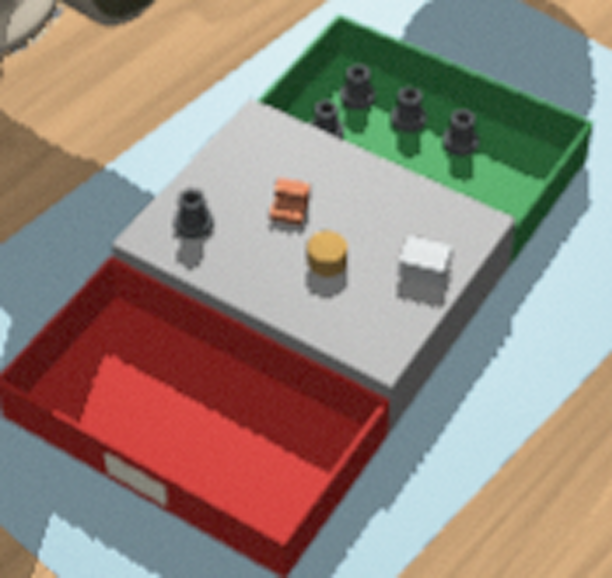

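The crop confirms that the four parts are separated, with the bush at the left end of the plate. I'll move above the plate for a wrist view and turn the tool's y along the plate's x.

Request:
{"method": "apply_moves", "body": {
  "deltas": [
    {"gripper":1,"x":12,"y":-8,"z":-6,"roll":0},
    {"gripper":1,"x":26,"y":-18,"z":-6},
    {"gripper":1,"x":26,"y":-18,"z":-6},
    {"gripper":1,"x":26,"y":-18,"z":-6},
    {"gripper":1,"x":26,"y":-18,"z":-6},
    {"gripper":1,"x":26,"y":-18,"z":-6},
    {"gripper":1,"x":26,"y":-18,"z":-6},
    {"gripper":1,"x":26,"y":-18,"z":-6},
    {"gripper":1,"x":26,"y":-18,"z":-6},
    {"gripper":1,"x":26,"y":-18,"z":-6},
    {"gripper":1,"x":26,"y":-18,"z":-6},
    {"gripper":1,"x":26,"y":-18,"z":-6},
    {"gripper":1,"x":26,"y":-18,"z":-6},
    {"gripper":1,"x":26,"y":-18,"z":-6},
    {"gripper":1,"x":26,"y":-18,"z":-6},
    {"gripper":1,"x":26,"y":-18,"z":-6},
    {"gripper":1,"x":26,"y":-18,"z":-6},
    {"gripper":1,"x":26,"y":-18,"z":-6},
    {"gripper":1,"x":26,"y":-16,"z":-6},
    {"gripper":1,"x":17,"y":-12,"z":0}
  ]
}}

```text
invalid input at $.deltas[1]: expected keys gripper, x, y, z, roll
```

Request:
{"method": "apply_moves", "body": {
  "deltas": [
    {"gripper":1,"roll":-7},
    {"gripper":1,"roll":-7},
    {"gripper":1,"roll":-7},
    {"gripper":1,"roll":-7},
    {"gripper":1,"roll":-7},
    {"gripper":1,"roll":-7},
    {"gripper":1,"roll":-7},
    {"gripper":1,"roll":-7},
    {"gripper":1,"roll":-7},
    {"gripper":1,"roll":-7},
    {"gripper":1,"roll":-7},
    {"gripper":1,"roll":-6},
    {"gripper":1},
    {"gripper":1},
    {"gripper":1}
  ]
}}

```text
invalid input at $.deltas[0]: expected keys gripper, x, y, z, roll
```

Run:
```python
from h import *
st=ctrl.observe(); w=ctrl.snapshot('wrist')
np.savez('wrist.npz',**w,p=st['tcp_pos'],o=st['orientation'])
from scipy.spatial.transform import Rotation as Ro
R=Ro.from_quat(st['orientation'],scalar_first=True).as_matrix()
print(st['time_s'],st['tcp_pos'],st['q'],st['grip_width'],'\n',R.round(3)); print(w['tool_from_camera'])
cv2.imwrite('pics/w0.png',w['color'])
```

```text
0.1 [ 0.14445942 -0.5045482   0.2382627 ] [-1.51539319e+00  3.13373560e-01  1.49827097e+00 -6.18895527e-06
  1.33095722e+00 -2.23394455e-01] 1.0014099653195963 
 [[ 0.961  0.275 -0.   ]
 [ 0.275 -0.961  0.001]
 [ 0.    -0.001 -1.   ]]
[[ 2.08419320e-05 -9.61220377e-01 -2.75781411e-01  7.09211585e-02]
 [ 1.00000000e+00  1.53162463e-05  2.21901972e-05 -3.49183655e-04]
 [-1.71057337e-05 -2.75781411e-01  9.61220377e-01 -1.46957232e-01]
 [ 0.00000000e+00  0.00000000e+00  0.00000000e+00  1.00000000e+00]]
```

View pics/w0.png

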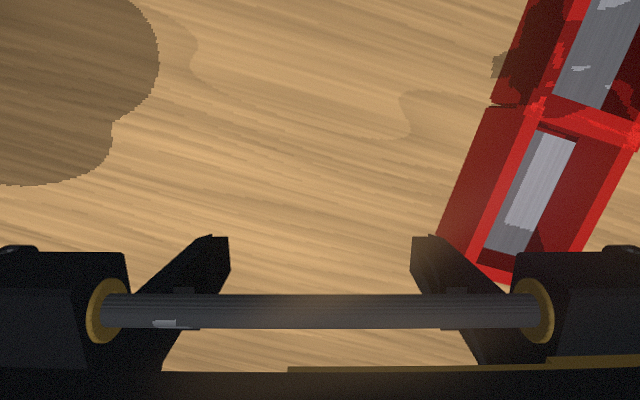

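Refused because every key is required. The wrist view shows only the table and the scrap rack, with the fingers across the lower third of the picture (rows 240 down). I'll stop further to -y so that the parts show above the fingers.

Request:
{"method": "apply_moves", "body": {
  "deltas": [
    {"gripper":1,"x":14,"y":-7,"z":-6,"roll":0},
    {"gripper":1,"x":26,"y":-13,"z":-6,"roll":0},
    {"gripper":1,"x":26,"y":-13,"z":-6,"roll":0},
    {"gripper":1,"x":26,"y":-13,"z":-6,"roll":0},
    {"gripper":1,"x":26,"y":-13,"z":-6,"roll":0},
    {"gripper":1,"x":26,"y":-13,"z":-6,"roll":0},
    {"gripper":1,"x":26,"y":-13,"z":-6,"roll":0},
    {"gripper":1,"x":26,"y":-13,"z":-6,"roll":0},
    {"gripper":1,"x":26,"y":-13,"z":-6,"roll":0},
    {"gripper":1,"x":26,"y":-13,"z":-6,"roll":0},
    {"gripper":1,"x":26,"y":-13,"z":-6,"roll":0},
    {"gripper":1,"x":26,"y":-13,"z":-6,"roll":0},
    {"gripper":1,"x":26,"y":-13,"z":-6,"roll":0},
    {"gripper":1,"x":26,"y":-13,"z":-6,"roll":0},
    {"gripper":1,"x":26,"y":-13,"z":-6,"roll":0},
    {"gripper":1,"x":26,"y":-13,"z":-6,"roll":0},
    {"gripper":1,"x":26,"y":-13,"z":-6,"roll":0},
    {"gripper":1,"x":26,"y":-13,"z":-6,"roll":0},
    {"gripper":1,"x":26,"y":-13,"z":-6,"roll":0},
    {"gripper":1,"x":16,"y":-8,"z":0,"roll":0}
  ]
}}

```text
time_s: 1.82
tcp_pos: [0.5561, -0.1253, 0.3541]
orientation: [0.0, 0.99, 0.14, 0.001]
wrist_force: [0.4, 0.2, 0.1]
grip_width: 0.006
grip_force: 0.0
```

Request:
{"method": "apply_moves", "body": {
  "deltas": [
    {"gripper":1,"x":0,"y":0,"z":0,"roll":-7},
    {"gripper":1,"x":0,"y":0,"z":0,"roll":-7},
    {"gripper":1,"x":0,"y":0,"z":0,"roll":-7},
    {"gripper":1,"x":0,"y":0,"z":0,"roll":-7},
    {"gripper":1,"x":0,"y":0,"z":0,"roll":-7},
    {"gripper":1,"x":0,"y":0,"z":0,"roll":-7},
    {"gripper":1,"x":0,"y":0,"z":0,"roll":-7},
    {"gripper":1,"x":0,"y":0,"z":0,"roll":-7},
    {"gripper":1,"x":0,"y":0,"z":0,"roll":-7},
    {"gripper":1,"x":0,"y":0,"z":0,"roll":-7},
    {"gripper":1,"x":0,"y":0,"z":0,"roll":-7},
    {"gripper":1,"x":0,"y":0,"z":0,"roll":-6},
    {"gripper":1,"x":0,"y":0,"z":0,"roll":0},
    {"gripper":1,"x":0,"y":0,"z":0,"roll":0}
  ]
}}

```text
time_s: 2.98
tcp_pos: [0.5546, -0.1276, 0.353]
orientation: [-0.0, 0.651, 0.759, 0.0]
wrist_force: [0.5, 0.0, -0.0]
grip_width: 0.006
grip_force: 0.0
```

```bash
cat >> h.py <<'E'
from scipy.spatial.transform import Rotation as Ro
def wrist():
    st=ctrl.observe(); w=dict(ctrl.snapshot('wrist'))
    T=np.eye(4); T[:3,:3]=Ro.from_quat(st['orientation'],scalar_first=True).as_matrix(); T[:3,3]=st['tcp_pos']
    M=np.linalg.inv(T@w['tool_from_camera']); w['rvec']=cv2.Rodrigues(M[:3,:3])[0]; w['tvec']=M[:3,3]
    np.savez('wrist.npz',**w); return st,T,w
E
python3 - <<'E'
from h import *
st,T,w=wrist(); print(st['time_s'],st['q'].round(2),st['grip_width'],'\n',T.round(3))
cv2.imwrite('pics/w1.png',w['color'])
E
```

```text
2.9833 [-0.43  0.37  1.13  0.    1.64 -0.59] 0.005753057691000888 
 [[-0.153  0.988  0.     0.555]
 [ 0.988  0.153  0.    -0.128]
 [ 0.     0.    -1.     0.353]
 [ 0.     0.     0.     1.   ]]
```

View pics/w1.png

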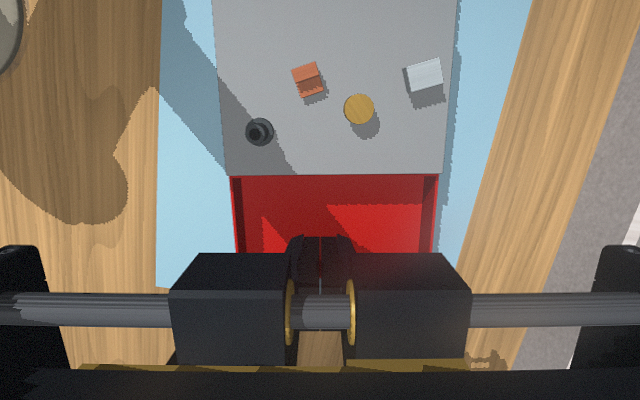

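The wrist view shows the plate nearly aligned with the tool, its bin-side edge running from (229,177) to (444,173). The bush is at (259,131), copper at (308,79), brass at (359,108) and aluminium at (424,74). I'll convert these to tool-frame millimetres.

Run:
```python
from h import *
w=dict(np.load('wrist.npz')); st=ctrl.observe()
R=Ro.from_quat(st['orientation'],scalar_first=True).as_matrix(); p=st['tcp_pos']
L=lambda uv,z:((R.T@(onz(w,uv,z)-p))[:2]*1000).round(1)
im=w['color']; H,S,V=cv2.split(cv2.cvtColor(im,cv2.COLOR_BGR2HSV))
sub=np.s_[30:170,235:450]
for nm,m,z in(('copper',(S>80)&((H<14)|(H>170)),.086),('brass',(S>80)&(H>=14)&(H<35),.091),('alu',(V>195)&(S<40),.091),('dark',(V<60),.08)):
    a=np.zeros(H.shape,np.uint8); a[sub]=m[sub]
    k,l,s_,c=cv2.connectedComponentsWithStats(a)
    i=1+s_[1:,4].argmax(); cnt=cv2.findContours((l==i).astype(np.uint8),0,1)[0][0]
    print(nm,s_[i],c[i].round(1),'tool mm',L(c[i],z)); 
    print('  box',[L(q,z).tolist() for q in cv2.boxPoints(cv2.minAreaRect(cnt))])
print('edge',L((229,177),.07),L((444,173),.07))
print('corners up', L((212,0),.07),L((459,0),.07))
```

```text
copper [291  62  33  36 754] [307.3  79.4] tool mm [ 97.5 -15.1]
  box [[109.1, -34.6], [117.9, -6.5], [85.4, 4.8], [76.3, -23.7]]
brass [344  94  30  30 718] [358.5 108.5] tool mm [64.  46.3]
  box [[80.7, 28.6], [80.8, 63.1], [47.0, 64.5], [46.9, 29.2]]
alu [407  58  36  33 546] [424.7  72.8] tool mm [105.  122.9]
  box [[111.6, 98.8], [122.4, 137.2], [96.2, 147.7], [85.1, 108.6]]
dark [249 128  12  13 118] [254.4 133.9] tool mm [ 32.9 -82.6]
  box [[33.4, -92.5], [42.6, -82.6], [32.1, -72.4], [22.7, -82.3]]
edge [ -24.9 -121.6] [-19.3 165.6]
corners up [ 187.9 -126.8] [188.5 163.5]
```

Request:
{"method": "apply_moves", "body": {
  "deltas": [
    {"gripper":1,"x":22,"y":9,"z":0,"roll":0},
    {"gripper":1,"x":22,"y":9,"z":0,"roll":0},
    {"gripper":1,"x":22,"y":9,"z":0,"roll":-1},
    {"gripper":1,"x":22,"y":9,"z":0,"roll":0},
    {"gripper":1,"x":22,"y":10,"z":0,"roll":0},
    {"gripper":1,"x":0,"y":0,"z":30,"roll":0},
    {"gripper":1,"x":0,"y":0,"z":30,"roll":0},
    {"gripper":1,"x":0,"y":0,"z":30,"roll":0},
    {"gripper":1,"x":0,"y":0,"z":30,"roll":0},
    {"gripper":1,"x":0,"y":0,"z":30,"roll":0},
    {"gripper":1,"x":0,"y":0,"z":30,"roll":0},
    {"gripper":1,"x":0,"y":0,"z":30,"roll":0},
    {"gripper":1,"x":0,"y":0,"z":30,"roll":0},
    {"gripper":1,"x":0,"y":0,"z":20,"roll":0},
    {"gripper":1,"x":0,"y":0,"z":10,"roll":0},
    {"gripper":1,"x":0,"y":0,"z":4,"roll":0},
    {"gripper":1,"x":0,"y":0,"z":0,"roll":0}
  ]
}}

```text
time_s: 4.45
tcp_pos: [0.5823, -0.0122, 0.0788]
orientation: [-0.0, 0.643, 0.766, -0.0]
wrist_force: [-0.6, 0.9, -0.2]
grip_width: 0.005
grip_force: 0.0
```

Run:
```python
from h import *
st,T,w=wrist(); print(st['time_s'],st['q'].round(2),'\n',T.round(4))
cv2.imwrite('pics/w2.png',w['color'])
```

```text
4.45 [-0.22  0.6   1.5   0.    1.04 -0.39] 
 [[-1.722e-01  9.851e-01 -1.000e-04  5.823e-01]
 [ 9.851e-01  1.722e-01  1.000e-04 -1.220e-02]
 [ 1.000e-04 -1.000e-04 -1.000e+00  7.880e-02]
 [ 0.000e+00  0.000e+00  0.000e+00  1.000e+00]]
```

View pics/w2.png

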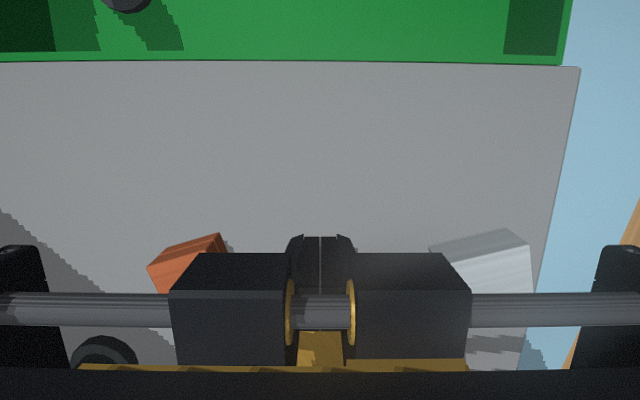

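The tool is square to the plate, and the slug sits centred at (320,350) just behind the shut fingers. I'll push it now.

Request:
{"method": "apply_moves", "body": {
  "deltas": [
    {"gripper":1,"x":0,"y":0,"z":3,"roll":0},
    {"gripper":1,"x":-6,"y":0,"z":0,"roll":0},
    {"gripper":1,"x":-10,"y":0,"z":0,"roll":0},
    {"gripper":1,"x":-10,"y":0,"z":0,"roll":0},
    {"gripper":1,"x":-10,"y":0,"z":0,"roll":0},
    {"gripper":1,"x":-10,"y":0,"z":0,"roll":0},
    {"gripper":1,"x":-10,"y":0,"z":0,"roll":0},
    {"gripper":1,"x":-10,"y":0,"z":0,"roll":0},
    {"gripper":1,"x":-10,"y":0,"z":0,"roll":0},
    {"gripper":1,"x":-10,"y":0,"z":0,"roll":0},
    {"gripper":1,"x":-10,"y":0,"z":0,"roll":0},
    {"gripper":1,"x":-10,"y":0,"z":0,"roll":0},
    {"gripper":1,"x":-10,"y":0,"z":0,"roll":0},
    {"gripper":1,"x":-10,"y":0,"z":0,"roll":0},
    {"gripper":1,"x":-10,"y":0,"z":0,"roll":0},
    {"gripper":1,"x":-10,"y":0,"z":0,"roll":0},
    {"gripper":1,"x":-10,"y":0,"z":0,"roll":0},
    {"gripper":1,"x":-5,"y":0,"z":0,"roll":0},
    {"gripper":1,"x":0,"y":0,"z":0,"roll":0}
  ]
}}

```text
time_s: 6.08
tcp_pos: [0.6101, -0.1721, 0.0756]
orientation: [0.0, 0.643, 0.766, -0.0]
wrist_force: [-0.5, 0.1, 0.3]
grip_width: 0.007
grip_force: 0.0
```

Run:
```python
from h import *
s=load('scene'); print(ctrl.observe()['tcp_pos'])
cv2.imwrite('pics/s2.png',cv2.resize(s['color'][155:320,225:400],None,fx=3.5,fy=3.5,interpolation=cv2.INTER_CUBIC))
```

```text
[ 0.6100464  -0.17129876  0.07557882]
```

View pics/s2.png

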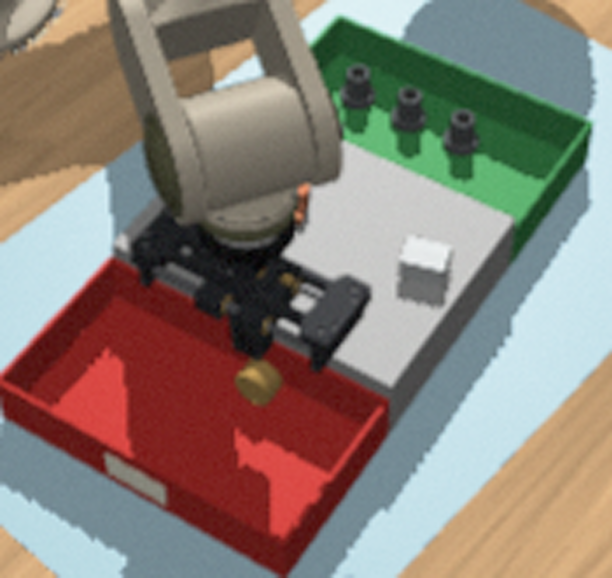

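The brass slug has dropped into the bin at crop px (258,382). Next is the aluminium block: lift, go around behind it (about +196, +78 mm), lower and push.

Request:
{"method": "apply_moves", "body": {
  "deltas": [
    {"gripper":1,"x":0,"y":0,"z":-20,"roll":0},
    {"gripper":1,"x":0,"y":0,"z":-25,"roll":0},
    {"gripper":1,"x":0,"y":0,"z":-25,"roll":0},
    {"gripper":1,"x":28,"y":11,"z":0,"roll":0},
    {"gripper":1,"x":28,"y":11,"z":0,"roll":0},
    {"gripper":1,"x":28,"y":11,"z":0,"roll":0},
    {"gripper":1,"x":28,"y":11,"z":0,"roll":0},
    {"gripper":1,"x":28,"y":11,"z":0,"roll":0},
    {"gripper":1,"x":28,"y":11,"z":0,"roll":0},
    {"gripper":1,"x":28,"y":12,"z":0,"roll":0},
    {"gripper":1,"x":0,"y":0,"z":25,"roll":0},
    {"gripper":1,"x":0,"y":0,"z":25,"roll":0},
    {"gripper":1,"x":0,"y":0,"z":14,"roll":0},
    {"gripper":1,"x":0,"y":0,"z":6,"roll":0},
    {"gripper":1,"x":0,"y":0,"z":0,"roll":0}
  ]
}}

```text
time_s: 7.38
tcp_pos: [0.6523, 0.0362, 0.0745]
orientation: [-0.001, 0.643, 0.766, -0.001]
wrist_force: [-0.2, 0.1, -0.6]
grip_width: 0.006
grip_force: 0.0
```

Run:
```python
from h import *
st,T,w=wrist()
print(T[:3,3].round(4), 'alu in tool',(T[:3,:3].T@(np.array([.660,-.005,.081])-T[:3,3])*1000).round(1))
cv2.imwrite('pics/w3.png',w['color'])
```

```text
[0.6523 0.0362 0.0745] alu in tool [-41.9   0.5  -6.5]
```

View pics/w3.png

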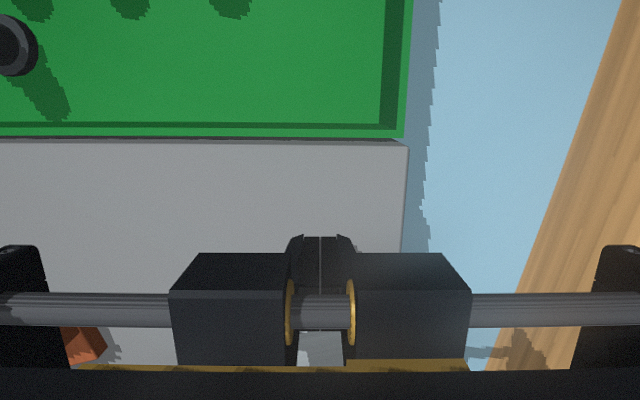

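The block shows at (320,348), directly behind the fingers. I'll push it.

Request:
{"method": "apply_moves", "body": {
  "deltas": [
    {"gripper":1,"x":-6,"y":0,"z":0,"roll":0},
    {"gripper":1,"x":-8,"y":0,"z":0,"roll":0},
    {"gripper":1,"x":-11,"y":0,"z":0,"roll":0},
    {"gripper":1,"x":-11,"y":0,"z":0,"roll":0},
    {"gripper":1,"x":-11,"y":0,"z":0,"roll":0},
    {"gripper":1,"x":-11,"y":0,"z":0,"roll":0},
    {"gripper":1,"x":-11,"y":0,"z":0,"roll":0},
    {"gripper":1,"x":-11,"y":0,"z":0,"roll":0},
    {"gripper":1,"x":-11,"y":0,"z":0,"roll":0},
    {"gripper":1,"x":-11,"y":0,"z":0,"roll":0},
    {"gripper":1,"x":-11,"y":0,"z":0,"roll":0},
    {"gripper":1,"x":-11,"y":0,"z":0,"roll":0},
    {"gripper":1,"x":-11,"y":0,"z":0,"roll":0},
    {"gripper":1,"x":-11,"y":0,"z":0,"roll":0},
    {"gripper":1,"x":-11,"y":0,"z":0,"roll":0},
    {"gripper":1,"x":-11,"y":0,"z":0,"roll":0},
    {"gripper":1,"x":-11,"y":0,"z":0,"roll":0},
    {"gripper":1,"x":-11,"y":0,"z":0,"roll":0},
    {"gripper":1,"x":-10,"y":0,"z":0,"roll":0},
    {"gripper":1,"x":0,"y":0,"z":0,"roll":0}
  ]
}}

```text
time_s: 9.1
tcp_pos: [0.6877, -0.1635, 0.0756]
orientation: [0.0, 0.644, 0.765, -0.0]
wrist_force: [-0.2, -0.6, -0.0]
grip_width: 0.004
grip_force: 0.0
```

Request:
{"method": "apply_moves", "body": {
  "deltas": [
    {"gripper":1,"x":0,"y":0,"z":-20,"roll":0},
    {"gripper":1,"x":0,"y":0,"z":-25,"roll":0},
    {"gripper":1,"x":0,"y":0,"z":-25,"roll":0}
  ]
}}

```text
time_s: 9.35
tcp_pos: [0.6873, -0.1609, 0.1461]
orientation: [-0.001, 0.643, 0.766, -0.0]
wrist_force: [-0.3, 0.2, 1.1]
grip_width: 0.007
grip_force: 0.0
```

Run:
```python
from h import *
s=load('scene'); st=ctrl.observe(); p=st['tcp_pos']; R=Ro.from_quat(st['orientation'],scalar_first=True).as_matrix()
print(p,'copper in tool',(R.T@(np.array([.5248,-.0336,.081])-p)*1000).round(1))
cv2.imwrite('pics/s3.png',cv2.resize(s['color'][155:320,225:400],None,fx=3.5,fy=3.5,interpolation=cv2.INTER_CUBIC))
```

```text
[ 0.68914562 -0.16151315  0.15261636] copper in tool [ 154.8 -140.1   70.1]
```

View pics/s3.png

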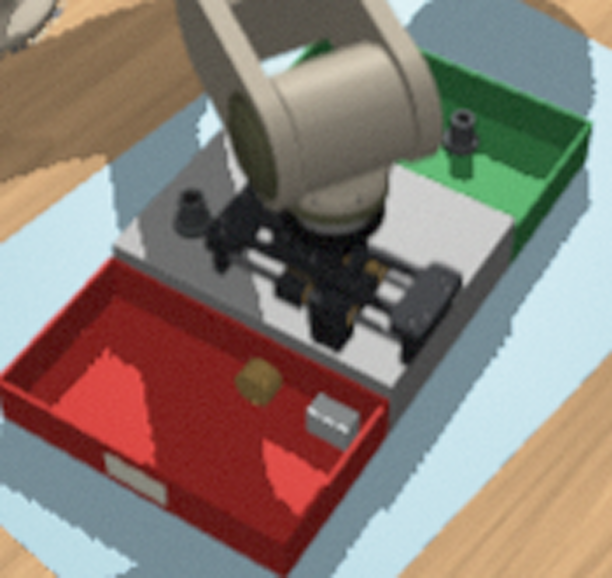

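The block at crop px (332,418) and the slug at (258,382) are both in the bin, and the bush is unmoved at (192,213). Next is the copper piece.

Request:
{"method": "apply_moves", "body": {
  "deltas": [
    {"gripper":1,"x":28,"y":-20,"z":0,"roll":0},
    {"gripper":1,"x":28,"y":-20,"z":0,"roll":0},
    {"gripper":1,"x":28,"y":-20,"z":0,"roll":0},
    {"gripper":1,"x":28,"y":-20,"z":0,"roll":0},
    {"gripper":1,"x":28,"y":-20,"z":0,"roll":0},
    {"gripper":1,"x":28,"y":-20,"z":0,"roll":0},
    {"gripper":1,"x":28,"y":-20,"z":0,"roll":0},
    {"gripper":1,"x":0,"y":0,"z":25,"roll":0},
    {"gripper":1,"x":0,"y":0,"z":25,"roll":0},
    {"gripper":1,"x":0,"y":0,"z":14,"roll":0},
    {"gripper":1,"x":0,"y":0,"z":6,"roll":0},
    {"gripper":1,"x":0,"y":0,"z":0,"roll":0}
  ]
}}

```text
time_s: 10.4
tcp_pos: [0.5153, 0.0078, 0.0748]
orientation: [-0.001, 0.643, 0.766, -0.0]
wrist_force: [1.0, 0.0, 1.0]
grip_width: 0.001
grip_force: 0.0
```

Run:
```python
from h import *
st,T,w=wrist()
print(st['time_s'],T[:3,3].round(4), 'copper in tool',(T[:3,:3].T@(np.array([.5248,-.0336,.081])-T[:3,3])*1000).round(1))
cv2.imwrite('pics/w4.png',w['color'])
```

```text
10.4 [0.5153 0.0078 0.0748] copper in tool [-42.4   2.2  -6.2]
```

View pics/w4.png

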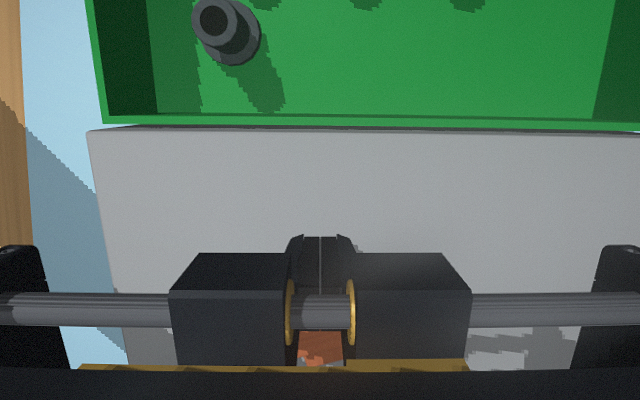

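The copper piece shows at (320,348), centred behind the fingers, so I'll push it.

Request:
{"method": "apply_moves", "body": {
  "deltas": [
    {"gripper":1,"x":-6,"y":2,"z":0,"roll":0},
    {"gripper":1,"x":-8,"y":0,"z":0,"roll":0},
    {"gripper":1,"x":-11,"y":0,"z":0,"roll":0},
    {"gripper":1,"x":-11,"y":0,"z":0,"roll":0},
    {"gripper":1,"x":-11,"y":0,"z":0,"roll":0},
    {"gripper":1,"x":-11,"y":0,"z":0,"roll":0},
    {"gripper":1,"x":-11,"y":0,"z":0,"roll":0},
    {"gripper":1,"x":-11,"y":0,"z":0,"roll":0},
    {"gripper":1,"x":-11,"y":0,"z":0,"roll":0},
    {"gripper":1,"x":-11,"y":0,"z":0,"roll":0},
    {"gripper":1,"x":-11,"y":0,"z":0,"roll":0},
    {"gripper":1,"x":-11,"y":0,"z":0,"roll":0},
    {"gripper":1,"x":-11,"y":0,"z":0,"roll":0},
    {"gripper":1,"x":-11,"y":0,"z":0,"roll":0},
    {"gripper":1,"x":-11,"y":0,"z":0,"roll":0},
    {"gripper":1,"x":-11,"y":0,"z":0,"roll":0},
    {"gripper":1,"x":-11,"y":0,"z":0,"roll":0},
    {"gripper":1,"x":-11,"y":0,"z":0,"roll":0},
    {"gripper":1,"x":-10,"y":0,"z":0,"roll":0},
    {"gripper":1,"x":0,"y":0,"z":0,"roll":0}
  ]
}}

```text
time_s: 12.12
tcp_pos: [0.5526, -0.1911, 0.0757]
orientation: [0.0, 0.644, 0.765, -0.0]
wrist_force: [-0.3, -0.3, -0.9]
grip_width: 0.005
grip_force: 0.0
```

Request:
{"method": "apply_moves", "body": {
  "deltas": [
    {"gripper":1,"x":0,"y":0,"z":-20,"roll":0},
    {"gripper":1,"x":0,"y":0,"z":-30,"roll":0},
    {"gripper":1,"x":0,"y":0,"z":-30,"roll":0},
    {"gripper":1,"x":0,"y":0,"z":-30,"roll":0},
    {"gripper":1,"x":0,"y":0,"z":-30,"roll":0},
    {"gripper":1,"x":0,"y":0,"z":-30,"roll":0},
    {"gripper":1,"x":0,"y":0,"z":-30,"roll":0},
    {"gripper":1,"x":0,"y":0,"z":0,"roll":0},
    {"gripper":1,"x":0,"y":0,"z":0,"roll":0},
    {"gripper":1,"x":0,"y":0,"z":0,"roll":0},
    {"gripper":1,"x":0,"y":0,"z":0,"roll":0},
    {"gripper":1,"x":0,"y":0,"z":0,"roll":0},
    {"gripper":1,"x":0,"y":0,"z":0,"roll":0}
  ]
}}

```text
time_s: 13.2
tcp_pos: [0.5522, -0.189, 0.2749]
orientation: [-0.001, 0.643, 0.766, -0.0]
wrist_force: [-0.0, -0.2, -0.5]
grip_width: 0.005
grip_force: 0.0
```

Run:
```python
from h import *
s=load('scene'); print(ctrl.observe()['tcp_pos'])
cv2.imwrite('pics/s4.png',cv2.resize(s['color'][155:320,225:400],None,fx=3.5,fy=3.5,interpolation=cv2.INTER_CUBIC))
```

```text
[ 0.55224749 -0.18901503  0.27506222]
```

View pics/s4.png

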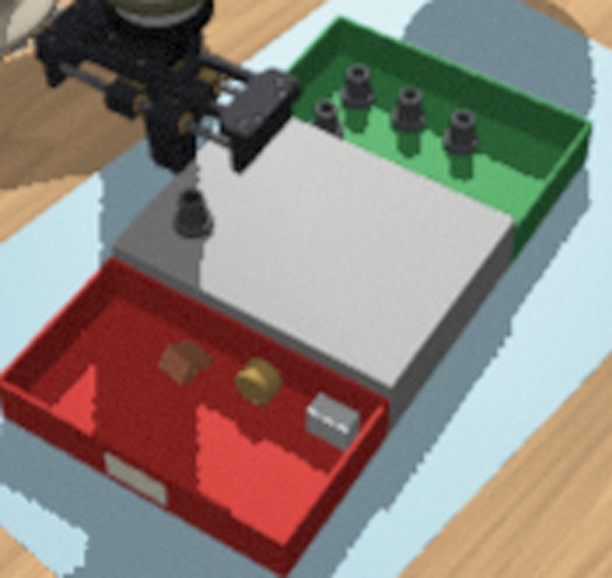

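All three offcuts are in the red bin: copper at (185,360), brass at (258,382) and aluminium at (332,418). The bush is still at (192,213), so I'll hand in.

```bash
python3 -c "
from plant import ctrl
print(ctrl.close_job())"
```

```text
the job is handed in; nothing more can be done
None
```

I pushed all three offcuts over the edge into the red scrap bin and handed the job in after about 13 s of robot time; the last picture shows the bush where it began, the brush and mug were not re-checked, and no verdict was returned.

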